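Make up the hand-wash and machine-wash kits

TASK

Make up two laundry kits in the grey trays for the next guests. The machine-wash kit is the three-compartment tray: the larger lidded jar goes in its middle compartment, the round bottle and the open measuring cup in its two end compartments, either way round; the hand-wash kit is the two-compartment tray: the soap carton in one compartment and the nail brush, bristles down, in the other. Everything stands upright and flat on its compartment's floor, and the small jar, the square flask and the wooden spool stay standing where they are.

Things in the scene. Friction and masses are not known exactly. Their poses are not given: they have to be found in the camera images.
- tray3: Dark grey plastic tray with three compartments in a row, fixed to the worktop (anti-slip, it does not move). Outer size 100 (its x) x 260 (its y) x 20 high; all walls and dividers 5 thick and 20 high, floor 5 thick. Origin: centre of its underside; z up. Compartment centres at y = -85, 0 and +85 mm, each 90 (x) by 80 (y) inside. Its yaw varies up to 0.28 rad.
- tray2: Dark grey plastic tray with two compartments side by side, fixed to the worktop (it does not move). Outer size 100 (its x) x 185 (its y) x 20 high; all walls and the divider 5 thick and 20 high, floor 5 thick. Origin: centre of its underside; z up. Compartment centres at y = -45 and +45 mm, each 90 (x) by 85 (y) inside. Its yaw varies up to 0.28 rad.
- bottle: Round white plastic travel bottle with a narrower grey cap, standing: body 40 in diameter and straight up to 52 mm, then a shoulder; cap 24 in diameter, 78 high in all; 56 to 112 g. Origin: centre of its underside; z up. 
- jar: The larger of two lidded jars, amber glass with an aluminium lid, standing: glass 54 in diameter, lid 56 in diameter from 36 mm up to the top at 50 mm; 110 to 225 g. Origin: centre of its underside; z up. 
- cup: Open white plastic measuring cup with two thin grey rings round it, straight-sided, 54 in outer diameter, wall 3, 56 high, empty, mouth up; 35 to 70 g. Origin: centre of its underside; z up. 
- carton: Small plain cardboard soap carton with a pale paper band, lying flat: 62 (its x) x 42 (its y) x 46 high; 75 to 155 g. Origin: centre of its underside; z up. 
- brush: Wooden nail brush, bristles down: 70 (its x) x 38 (its y) x 44 high; the wooden back is the top 28 mm (edges rounded 4), the white bristle block below is rigid, 64 x 33 x 16; 50 to 100 g. Origin: centre of its underside; z up. 
- small_jar: The smaller lidded jar, amber glass with an aluminium lid, 36 in diameter, 35 high, loose; not part of a kit, to be left standing where it is. Origin: centre of its underside; z up. 
- flacon: Square clear-glass flask with a steel neck and a small round black cap, 44 (its x) x 30 (its y), 73 high with its cap, loose; not part of a kit, to be left standing where it is. Origin: centre of its underside; z up. 
- spool: Wooden thread spool without thread, standing on end, flanges 38 in diameter, 44 high, waist 26, loose; not part of a kit, to be left standing where it is. Origin: centre of its underside; z up. 
Mind the look-alikes: they are no part of the job. Leave any blue look-alike of the brush alone.

How it is judged:
At the end, for the whole second after the job is handed in: Large jar mid, bottle and cup at the ends of the three-part tray; carton and brush one each in the two-part tray; all flat on the floor (4 mm), upright (0.12 rad), inside their compartments, at rest. Small jar, flask and spool upright within 30 mm of their starts (z of bottle in the frame of tray3 between 0.001 and 0.009 m and angle between each of bottle, cup, jar, carton, brush's own z axis and vertical below 0.12 rad and linear speed of each of bottle, cup, jar, carton, brush below 0.02 m/s and angular speed of each of bottle, cup, jar, carton, brush below 0.2 rad/s and z of cup in the frame of tray3 between 0.001 and 0.009 m and z of jar in the frame of tray3 between 0.001 and 0.009 m and z of carton in the frame of tray2 between 0.001 and 0.009 m and z of brush in the frame of tray2 between 0.001 and 0.009 m and x of jar in the frame of tray3 between -0.045 and 0.045 m and y of jar in the frame of tray3 between -0.04 and 0.04 m and (((x of bottle in the frame of tray3 between -0.045 and 0.045 m and y of bottle in the frame of tray3 between 0.045 and 0.125 m) and (x of cup in the frame of tray3 between -0.045 and 0.045 m and y of cup in the frame of tray3 between -0.125 and -0.045 m)) or ((x of bottle in the frame of tray3 between -0.045 and 0.045 m and y of bottle in the frame of tray3 between -0.125 and -0.045 m) and (x of cup in the frame of tray3 between -0.045 and 0.045 m and y of cup in the frame of tray3 between 0.045 and 0.125 m))) and (((x of carton in the frame of tray2 between -0.045 and 0.045 m and y of carton in the frame of tray2 between 0.0025 and 0.0875 m) and (x of brush in the frame of tray2 between -0.045 and 0.045 m and y of brush in the frame of tray2 between -0.0875 and -0.0025 m)) or ((x of carton in the frame of tray2 between -0.045 and 0.045 m and y of carton in the frame of tray2 between -0.0875 and -0.0025 m) and (x of brush in the frame of tray2 between -0.045 and 0.045 m and y of brush in the frame of tray2 between 0.0025 and 0.0875 m))) and distance of each of small_jar, flacon, spool from where it was at the start of the episode below 0.03 m and angle between each of small_jar, flacon, spool's own z axis and vertical below 0.15 rad); the robot touches nothing.
It fails at once if the small jar was shoved out of its place or knocked over (distance of small_jar from where it was at the start of the episode above 0.03 m or angle between small_jar's own z axis and vertical above 0.6 rad).
It fails at once if the square flask was shoved out of its place or knocked over (distance of flacon from where it was at the start of the episode above 0.03 m or angle between flacon's own z axis and vertical above 0.6 rad).
It fails at once if the spool was shoved out of its place or knocked over (distance of spool from where it was at the start of the episode above 0.03 m or angle between spool's own z axis and vertical above 0.6 rad).
It also fails if it takes over 128 s, if anything falls off the work surface, if the arm or the gripper's body presses on something with over 40 N, if the wrist force passes 120 N, or if a joint passes its speed limit or range.

ROBOT

A 6-joint arm with a two-finger parallel gripper is mounted at the origin on the work surface. World frame = base frame: x ahead of the robot, y to its left, z up, the work surface at z = 0. Lengths are in m, angles in rad, forces in N, time in s.
With the tool pointing down it reaches from about 0.275 to 0.825 m from the base axis. Payload 4.9 kg.
Tool frame: the origin (TCP) lies midway between the tips of the shut fingers; the grasp point (between the pads) lies bot.grip_depth behind it (bot.grip_depth is the distance from the TCP to the grasp point, in m); z points along the fingers, y is the line along which they close (so a half turn about z gives the same grasp; the last joint's range is limited). The gripper opens to 85 mm and grips with 20 to 120 N. Pads are 22 mm wide; open, the fingers measure 114 mm over their backs; the gripper's body (76 mm by 85 mm) begins 54 mm behind the grasp point. The pads swing forward as they close: fully open they stand 13 mm farther back than shut.
Start: joints at [-1.238, 0.326, -0.193, 1.052, 0, 1.437], TCP at [0.248, -0.491, 0.231] pointing down, gripper open.
Joint ranges: [-2.65, 2.65], [-0.97, 1.79], [-1.3, 1.35], [-1.93, 2.1], [-1.47, 1.37], [-3.14, 3.14]. Speed limits (rad/s): [2.57, 2.57, 3.14, 3.14, 3.14, 3.14].

INTERFACE

Orientations are given as a rotation vector (axis times angle).
In Python, from cell import telemetry, optics, bot gives the robot as it stands.
- The arm moves only by the tool arm_command, never from a script. Its arguments are lists of equal length, an entry for each row: "angular": the turn, a rotation vector about the world's x, y, z in parts of the range, where 1.0 means 2 pi rad, a list of three; "linear": the shift along the world's x, y, z in normalised numbers (1 is 500 mm), a list of three; "claw": the opening, from 0 (shut) to 1 (fully open). In form: {"angular": [[rx, ry, rz], ...], "linear": [[dx, dy, dz], ...], "claw": [claw, ...]}. A call has 1 to 8 rows; each row is the pose to reach, as a shift and turn from the pose commanded when the call began; what a row does not reach only later rows make up. A row lasts 1/8 s, in which the tool goes at most 62.5 mm and 10.7 degrees, less where a joint would pass 70% of its speed; a pose out of reach is approached as far as the arm can. A shift or turn number past 1, either way, is cut back to 1. A call with a gripper value outside its range is refused whole. The fingers move at their own pace and stop on an object; the grip force is fixed at half the most. Time passes only in rows, so rows that repeat a pose let the fingers close. It gives the time, the measured TCP pose, the force, the opening and the grip force at its end, in the units of the state.
- telemetry.get_state(): the state, without advancing time (a new reading comes with each control period).
- optics.capture(name): name is "scene" or "top" or "wrist"; returns a dict with "image" (384x512x3 uint8, red, green, blue), "camera_matrix" (3x3 intrinsics, pixels), "R" (3x3) and "t" (3): a world point X has camera coordinates R X + t. Camera axes: x right, y down, z forward; pixel columns grow to the right and rows downward; lengths in m; the calibration is good to about 2 mm. A picture is of the moment at which its call begins. There is no depth.
- bot.job_done(): hands the job in; it is judged then, once.
The state is a dict: "t": time; "joints": joint angles; "dq": joint speeds; "joint_torque": joint torques, N m; "tcp_pos": TCP position; "eef_rot": TCP orientation; "force": force on the tool from outside, world axes, zero at the start; "ft_torque": the same for the moment, N m; "width": finger opening in m; "finger_force": force on a finger pad.
Only numpy, scipy, OpenCV 4.12 (cv2) and the standard library are available. Lean on these libraries where they do the work, as an engineer would, in place of code of your own. Each camera call takes 0.05 s, during which the arm holds its last target. There are 200 camera calls.

## Working session

There is one attempt and no reset: what is moved stays moved. The work goes in short steps, Python scripts to look and compute and a tool call to move; the robot and the scene stay as the last step left them, time stands still between calls to the robot, and variables do not carry over. Pictures are saved under pics/ and viewed, at most 14 in all, crops included, and the job is handed in when it is done.

Besides the shell and the picture viewer there is one more tool, called after "Call:" by a JSON object that holds its "op" and its "data". arm_command: Moves the arm, as the interface text tells. Its arguments: {"type":"object","properties":{"angular":{"type":"array"},"linear":{"type":"array"},"claw":{"type":"array"}},"required":["angular","linear","claw"]}

```bash
mkdir -p pics; cat > h.py <<'E'
import numpy as np, cv2, json
from cell import telemetry, optics, bot
def cap(n, f=None):
    c=optics.capture(n)
    if f: cv2.imwrite('pics/'+f, cv2.resize(c['image'][:,:,::-1],(800,600),interpolation=cv2.INTER_CUBIC))
    return c
def ray(c,uv):
    R=np.array(c['R']);t=np.array(c['t']);K=np.array(c['camera_matrix'])
    d=R.T@np.linalg.solve(K,[uv[0],uv[1],1]); return -R.T@t, d/np.linalg.norm(d)
def plane(c,uv,z):
    o,d=ray(c,uv); return o+d*(z-o[2])/d[2]
def tri(c1,a,c2,b):
    o1,d1=ray(c1,a);o2,d2=ray(c2,b)
    s=np.linalg.lstsq(np.c_[d1,-d2],o2-o1,rcond=None)[0]
    p,q=o1+s[0]*d1,o2+s[1]*d2; return (p+q)/2, np.linalg.norm(p-q)
def proj(c,X):
    p=np.array(c['camera_matrix'])@(np.array(c['R'])@X+np.array(c['t'])); return p[:2]/p[2]
E
python3 - <<'E'
from h import *
import pickle
cs={n:cap(n,n+'0.png') for n in('scene','top','wrist')}
pickle.dump(cs,open('c0.pkl','wb'))
for n,c in cs.items(): print(n, ray(c,(256,192)), np.array(c['camera_matrix'])[0,0])
s=telemetry.get_state();print(s['t'],s['tcp_pos'],s['eef_rot'],s['width'],bot.grip_depth)
E
```

```text
scene (array([ 0.93743815, -0.51958388,  1.05067839]), array([-0.37947992,  0.41480216, -0.82700312])) 476.40618582162784
top (array([0.42066939, 0.01000745, 1.01936246]), array([ 0.07832505, -0.00810763, -0.99689491])) 400.7048279473023
wrist (array([ 0.31733275, -0.45589124,  0.37250326]), array([-0.26900782, -0.16541138, -0.94882763])) 304.18856543234864
0.15 [ 0.24738778 -0.49074964  0.2306958 ] [-3.05515753e+00 -7.26331254e-01  1.80849180e-04] 0.08532800900760054 0.0187
```

View pics/top0.png

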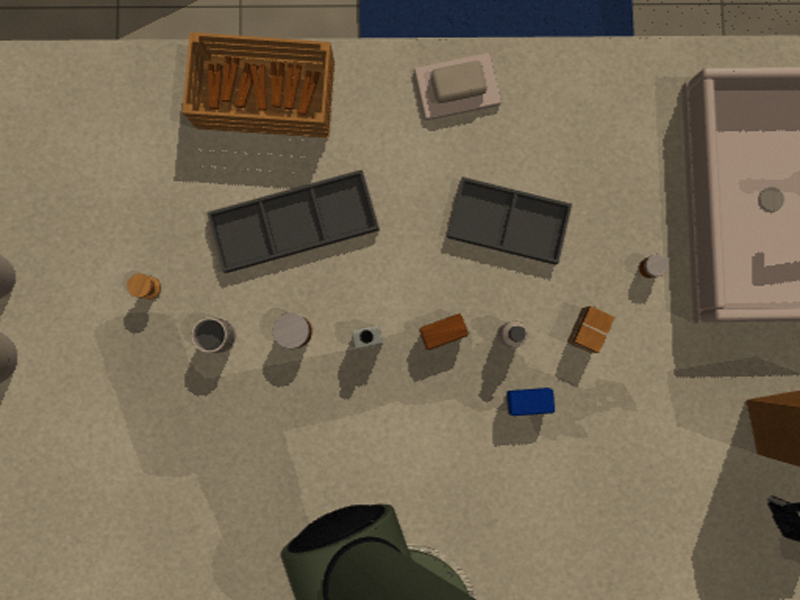

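View pics/scene0.png

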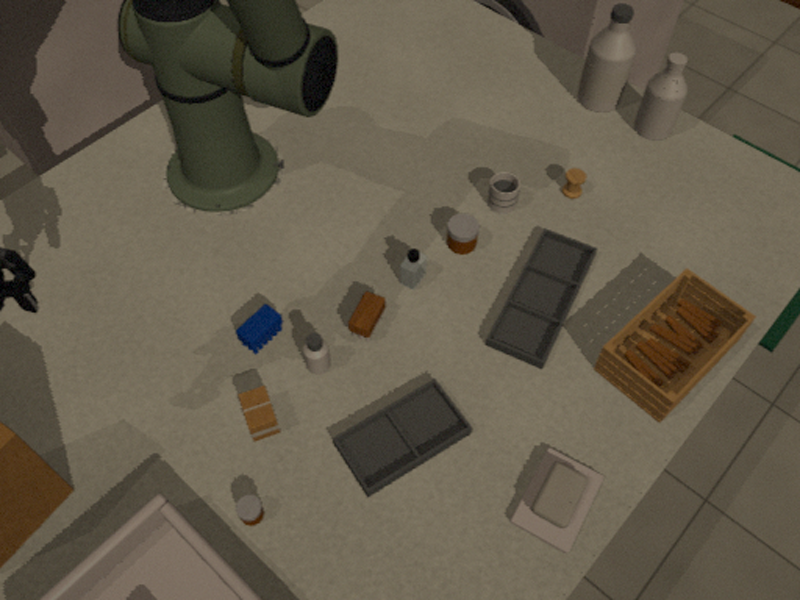

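The top view (800x600) shows:
- **Spool** (143,286).
- **Cup** (212,335).
- **Large jar** (293,331), with a lid about 37 px across.
- **Flask** (366,337).
- **Brown brush** (444,331).
- **Bottle** (514,334).
- **Carton** with a pale band (593,329).
- **Small jar** (653,266), with a lid about 24 px across.
- **Blue look-alike of the brush** (531,401).
- **tray3** (293,222) and **tray2** (510,221).

I'll confirm these in one enlarged crop.

```bash
python3 - <<'E'
from h import *
import pickle
cs=pickle.load(open('c0.pkl','rb'))
def crop(c,x0,y0,x1,y1,w):
    im=c['image'][y0:y1,x0:x1,::-1]; s=w/(x1-x0)
    o=cv2.resize(im,None,fx=s,fy=s,interpolation=cv2.INTER_CUBIC); o=cv2.convertScaleAbs(o,alpha=1.5)
    for x in range(-(-x0//20)*20,x1,20): cv2.line(o,(int((x+.5-x0)*s),0),(int((x+.5-x0)*s),6),(0,255,255),1);cv2.putText(o,str(x),(int((x-x0)*s),16),0,.35,(0,255,255))
    for y in range(-(-y0//20)*20,y1,20): cv2.line(o,(0,int((y+.5-y0)*s)),(6,int((y+.5-y0)*s)),(0,255,255),1);cv2.putText(o,str(y),(8,int((y-y0)*s)),0,.35,(0,255,255))
    return o
a=crop(cs['top'],75,165,435,280,800); b=crop(cs['scene'],130,95,400,208,800)
cv2.imwrite('pics/crop1.png',np.vstack([a,b])[:600])
for n in('top','scene'):
    c=cs[n]; hsv=cv2.cvtColor(c['image'],cv2.COLOR_RGB2HSV); im=c['image'].astype(int)
    for name,m in dict(dark=(hsv[...,2]<75)&(hsv[...,1]<60),orange=(hsv[...,1]>130)&(hsv[...,0]<20)&(hsv[...,2]>60),pale=(hsv[...,1]<40)&(hsv[...,2]>95)).items():
        k,l,st,ce=cv2.connectedComponentsWithStats(m.astype(np.uint8))
        for i in range(1,k):
            if 40<st[i,4]<6000: 
                ct=cv2.findContours((l==i).astype(np.uint8),0,1)[0][0]; r=cv2.minAreaRect(ct)
                print(n,name,st[i],ce[i].round(1),np.round(r[1],1),round(r[2],1))
E
```

```text
top dark [ 133  109  109   66 4113] [186.8 141.4] [ 41.1 103.4] 74.1
top dark [ 286  114   79   55 2861] [325.4 141.1] [73.2 39.8] 14.0
top dark [126 205  18  19 260] [134.2 214. ] [17.  17.7] 45.0
top dark [326 209  10  10  78] [330.6 213.2] [9. 9.] 90.0
top dark [230 211   9   9  46] [234. 215.] [7.8 7.8] 45.0
top dark [491 318  21  28 221] [502.3 329.6] [27. 20.] 90.0
top dark [185 323  62  31 777] [216. 337.] [18.5 66.7] 66.8
top dark [206 343  51  35 204] [224.3 354.9] [20.8 54.6] 62.9
top orange [ 117   21   97   67 5329] [165.6  54.4] [94.5 61.4] 3.9
top orange [ 81 175  22  17 267] [ 91.6 182.9] [21.2 14.9] 18.4
top orange [368 196  25  30 422] [379.9 210.6] [17.1 27.4] 23.6
top orange [269 201  31  23 429] [283.8 211.8] [15.3 28.5] 70.3
top orange [480 250  32  11 185] [500.1 255.1] [10. 31.] 90.0
top pale [228 210  16  13  69] [237.6 216.6] [ 9.6 15.9] 78.7
scene dark [ 89   0  45  15 319] [110.5   6.5] [14. 44.] 90.0
scene dark [304   0  44  24 282] [328.7   7.6] [48.8 14.7] 28.6
scene dark [390   2  16  15 145] [397.6   8.4] [12.6 16.2] 77.5
scene dark [22  4 12 14 49] [2
[... 851 characters left out ...]
48] [ 19.3 190.7] [15.8  6.9] 68.2
scene dark [194 213  12  12  97] [200.4 218.3] [11.4  9.6] 53.1
scene dark [ 213  243   89   75 3227] [256.3 279. ] [44.2 80.1] 58.4
scene orange [360 108  15  19 190] [366.7 117. ] [12.1 18.7] 16.7
scene orange [288 153  17  10 104] [296.6 157.6] [ 8.5 16.4] 85.6
scene orange [ 381  172  102   98 4711] [429.1 219.9] [59.2 94. ] 43.2
scene orange [223 187  23  29 429] [234.2 200.9] [16.1 28.6] 26.6
scene orange [153 247  19  15 182] [162.  254.1] [10.1 17.7] 71.6
scene orange [156 258  21  20 259] [166.3 267.5] [14.2 18.2] 70.3
scene orange [   0  270   47   93 2256] [ 15.3 314.7] [46. 92.] 0.0
scene pale [257 162  16  12  79] [265.1 168.6] [10.2 15.9] 78.7
```

View pics/crop1.png

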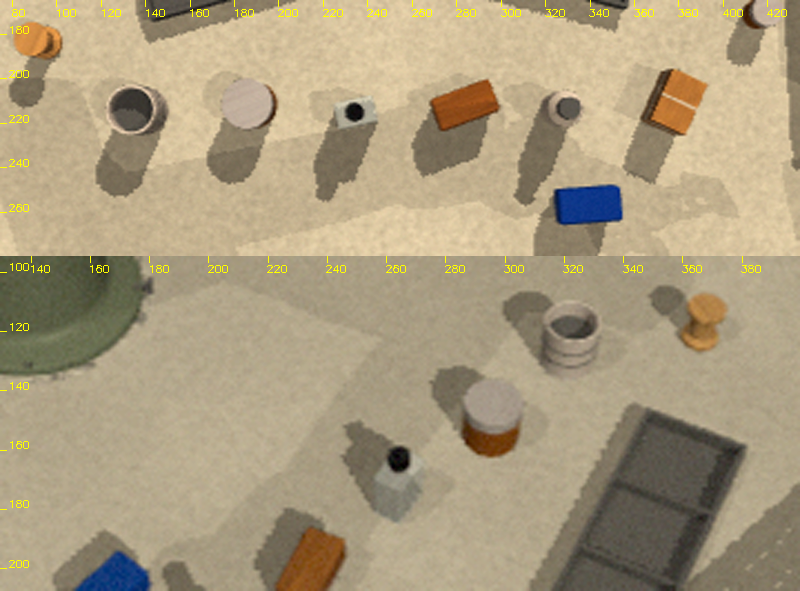

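The crop confirms the identities: the large amber jar with its wide lid at top-pixel (186,211), the brown brush with bristles down at (284,212), the bottle with its grey cap at (330,213), the banded carton at (380,211) and the cup at (134,214). The blue block at (340,256) and the small jar at (415,170) are to be left alone.

```bash
python3 - <<'E'
from h import *
import pickle
cs=pickle.load(open('c0.pkl','rb')); T,S=cs['top'],cs['scene']
for n,a,b in [('cup',(134.3,214),(322.7,118.6)),('jar',(186.6,211.4),(296.4,144.3)),('bottle',(330.6,213.2),(200.4,218.3)),('flacon',(234,215),(264.5,163.5))]:
    p,e=tri(T,a,S,b); print(n,p.round(4),round(e,4))
def quad(c,pt):
    hsv=cv2.cvtColor(c['image'],cv2.COLOR_RGB2HSV); m=((hsv[...,2]<75)&(hsv[...,1]<60)).astype(np.uint8)
    l=cv2.connectedComponents(m)[1]; y,x=np.nonzero(l==l[pt[1],pt[0]])
    h=cv2.convexHull(np.c_[x,y].astype(np.int32)); 
    for e in np.arange(2,15,.5):
        q=cv2.approxPolyDP(h,e,True)[:,0]
        if len(q)==4: return q.astype(float)
for n,a,b in [('tray3',(200,140),(350,185)),('tray2',(310,140),(250,275))]:
    for c,pt in((T,a),(S,b)):
        q=quad(c,pt)
        if q is None: print('none');continue
        P=np.array([plane(c,k,.02) for k in q])[:,:2]
        print(n,q.tolist(),P.round(3).tolist(),'c',P.mean(0).round(4),'edges',[(round(np.linalg.norm(P[i]-P[i-1]),3),round(np.degrees(np.arctan2(*(P[i]-P[i-1])[::-1])),1)) for i in range(4)])
for n,uv,z in[('brush',(283.8,211.8),.044),('carton',(381,210.3),.046),('jar',(186.6,211.4),.05),('cup',(134.3,214),.056),('bottle',(330.6,213.2),.078),('spool',(89,182),.044),('small',(418,170),.035)]:
    print(n,plane(T,uv,z).round(4))
for n,pt in[('brush',(284,212)),('carton',(380,211))]:
    m=cv2.inRange(cv2.cvtColor(T['image'],cv2.COLOR_RGB2HSV),(0,110,50),(22,255,255)); m=cv2.morphologyEx(m,cv2.MORPH_CLOSE,np.ones((5,5)))
    l=cv2.connectedComponents(m)[1]; ct=cv2.findContours((l==l[pt[1],pt[0]]).astype(np.uint8),0,1)[0][0]
    B=cv2.boxPoints(cv2.minAreaRect(ct)); P=np.array([plane(T,k,.045) for k in B])[:,:2]
    print(n,P.mean(0).round(4),[(round(np.linalg.norm(P[i]-P[i-1]),3),round(np.degrees(np.arctan2(*(P[i]-P[i-1])[::-1])),1)) for i in range(4)])
E
```

```text
cup [0.4479 0.2959 0.0494] 0.0006
jar [0.4531 0.171  0.0507] 0.0028
bottle [ 0.4419 -0.1742  0.0721] 0.0013
flacon [0.4416 0.0553 0.0663] 0.0002
tray3 [[241.0, 146.0], [143.0, 174.0], [133.0, 136.0], [231.0, 109.0]] [[0.616, 0.038], [0.548, 0.284], [0.645, 0.309], [0.711, 0.062]] c [0.63   0.1733] edges [(np.float64(0.098), np.float64(-165.7)), (np.float64(0.255), np.float64(105.5)), (np.float64(0.1), np.float64(14.9)), (np.float64(0.256), np.float64(-74.9))]
tray3 [[381.0, 159.0], [346.0, 235.0], [310.0, 219.0], [348.0, 147.0]] [[0.644, 0.31], [0.715, 0.052], [0.621, 0.028], [0.552, 0.283]] c [0.633  0.1683] edges [(np.float64(0.096), np.float64(16.1)), (np.float64(0.267), np.float64(-74.6)), (np.float64(0.098), np.float64(-165.8)), (np.float64(0.264), np.float64(105.1))]
tray2 [[364.0, 131.0], [356.0, 168.0], [286.0, 150.0], [296.0, 114.0]] [[0.651, -0.275], [0.557, -0.251], [0.605, -0.075], [0.697, -0.103]] c [ 0.6272 -0.176 ] edges [(np.float64(0.178), np.float64(-104.9)), (np.float64(0.097), np.float64(166.0)), (np.float64(0.182), np.float64(74.7)), (np.float64(0.096), np.float6
[... 219 characters left out ...]
.float64(0.182), np.float64(-103.0)), (np.float64(0.102), np.float64(165.2)), (np.float64(0.179), np.float64(76.1))]
brush [ 0.448  -0.0649  0.044 ]
carton [ 0.4482 -0.3023  0.046 ]
jar [0.4522 0.1701 0.05  ]
cup [0.4476 0.2937 0.056 ]
bottle [ 0.4422 -0.1726  0.078 ]
spool [0.5271 0.4074 0.044 ]
small [ 0.5475 -0.4022  0.035 ]
brush [ 0.4474 -0.0641] [(np.float64(0.038), np.float64(19.7)), (np.float64(0.071), np.float64(-70.3)), (np.float64(0.038), np.float64(-160.6)), (np.float64(0.071), np.float64(109.6))]
carton [ 0.4483 -0.2953] [(np.float64(0.052), np.float64(65.2)), (np.float64(0.068), np.float64(-25.9)), (np.float64(0.052), np.float64(-114.9)), (np.float64(0.068), np.float64(153.9))]
```

The manual's scale: shifts go in shares of 500 mm and turns go in shares of 2 pi rad. Converting my numbers, 0.2016 m / 0.5 = 0.4032, 0.19 m / 0.5 = 0.38, 128 degrees / 360 = 0.3556.

Call:
{"op": "arm_command", "data": {"angular": [[0,0,0.3556],[0,0,0.3556],[0,0,0.3556],[0,0,0.3556],[0,0,0.3556],[0,0,0.3556],[0,0,0.3556],[0,0,0.3556]], "linear": [[0.4032,0.38,-0.1],[0.4032,0.38,-0.1],[0.4032,0.38,-0.1],[0.4032,0.38,-0.1],[0.4032,0.38,-0.1],[0.4032,0.38,-0.1],[0.4032,0.38,-0.1],[0.4032,0.38,-0.1]], "claw": [1,1,1,1,1,1,1,1]}}

```text
t: 1.15
tcp_pos: [0.4491, -0.3007, 0.1809]
eef_rot: [-1.732, -2.62, -0.0]
force: [-0.1, 0.1, 0.9]
width: 0.0856
finger_force: 0.0
```

To row units: 43 degrees / 360 = 0.1194.

Call:
{"op": "arm_command", "data": {"angular": [[0,0,0.1194],[0,0,0.1194],[0,0,0.1194],[0,0,0.1194],[0,0,0.1194],[0,0,0.1194]], "linear": [[0,0,0],[0,0,0],[0,0,0],[0,0,0],[0,0,0],[0,0,0]], "claw": [1,1,1,1,1,1]}}

```text
t: 1.9
tcp_pos: [0.449, -0.3011, 0.1811]
eef_rot: [-0.666, -3.07, -0.0]
force: [0.2, 0.1, 0.0]
width: 0.0851
finger_force: 0.0
```

```bash
cat >> h.py <<'E'
def st():
    s=telemetry.get_state(); from scipy.spatial.transform import Rotation as Ro
    y=Ro.from_rotvec(s['eef_rot']).as_matrix()[:,1]
    print('t',round(s['t'],2),'tcp',np.round(s['tcp_pos'],4),'yaw',round(np.degrees(np.arctan2(y[1],y[0])),1),'w',round(s['width'],4),'ff',np.round(s['finger_force'],1),'F',np.round(s['force'],1),'j6',np.round(s['joints'][5],2))
    return s
E
python3 - <<'E'
from h import *
import pickle
st(); c=cap('wrist','w1.png'); pickle.dump(c,open('w1.pkl','wb'))
T=pickle.load(open('c0.pkl','rb'))
for n,a,b in[('t3',(241,146),(310,219)),('t3',(143,174),(348,147)),('t3',(133,136),(381,159)),('t3',(231,109),(346,235)),('t2',(364,131),(236,317)),('t2',(356,168),(213,281)),('t2',(286,150),(276,243)),('t2',(296,114),(301,274))]:
    p,e=tri(T['top'],a,T['scene'],b);print(n,p.round(3),e.round(4))
E
```

```text
t 1.9 tcp [ 0.449  -0.3011  0.1811] yaw 65.5 w 0.0851 ff 0.0 F [0.2 0.1 0. ] j6 -0.3
t3 [0.617 0.037 0.006] 0.0037
t3 [0.55  0.286 0.015] 0.0023
t3 [0.645 0.309 0.021] 0.0001
t3 [0.714 0.061 0.007] 0.0045
t2 [ 0.654 -0.278  0.007] 0.001
t2 [ 0.557 -0.253  0.014] 0.0004
t2 [ 0.603 -0.078  0.017] 0.0057
t2 [ 0.698 -0.103  0.017] 0.0013
```

View pics/w1.png

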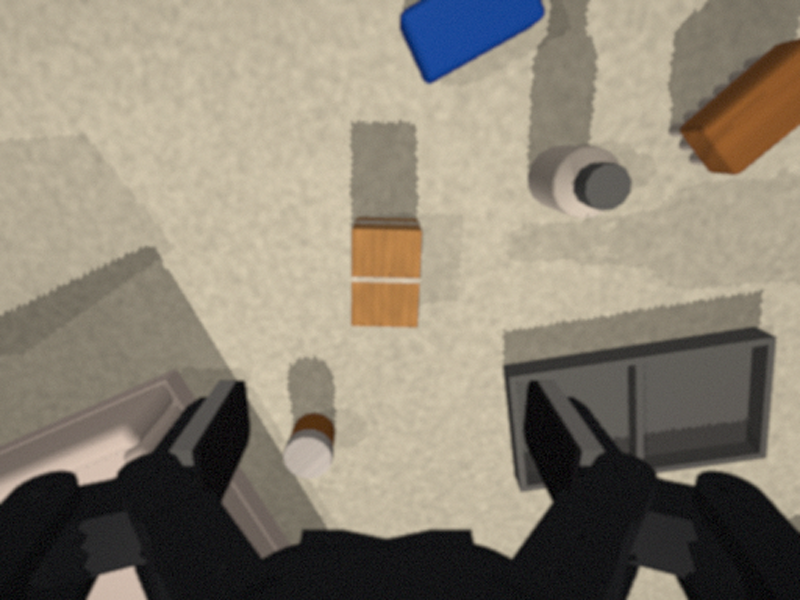

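The wrist view shows the carton's top face at about (352–420, 226–327), square to the fingers. The bottle cap is at (602,186), and tray2's rim runs from (505,367) to (770,332).

```bash
python3 - <<'E'
from h import *
import pickle
c=pickle.load(open('w1.pkl','rb')); T=pickle.load(open('c0.pkl','rb'))['top']; s=1/1.5625
f=lambda u,v:(u*s-.2,v*s-.2)
P=np.array([plane(c,f(*k),.046) for k in[(352,226),(420,226),(418,327),(351,326)]]);print('carton',P.mean(0).round(4),[(np.linalg.norm(P[i]-P[i-1]).round(4),np.degrees(np.arctan2(*(P[i]-P[i-1])[1::-1])).round(1)) for i in range(4)])
# band centre in top crop and wrist -> height
for a,b in[((75+681/2.222,165+102/2.222),f(386,279)),((330.6,213.2),f(602,186)),((364,131),f(517,489)),((356,168),f(505,367)),((286,150),f(768,332)),((296,114),f(766,456))]:
    print(tri(T,a,c,b)[0].round(4), plane(c,b,.02).round(4))
E
```

```text
carton [ 0.4501 -0.3015  0.046 ] [(np.float64(0.0628), np.float64(153.7)), (np.float64(0.0398), np.float64(65.5)), (np.float64(0.0634), np.float64(-24.4)), (np.float64(0.0419), np.float64(-115.5))]
[ 0.4467 -0.2992  0.0605] [ 0.4576 -0.3044  0.02  ]
[ 0.4439 -0.1747  0.0704] [ 0.4587 -0.1567  0.02  ]
[ 0.6532 -0.2793  0.0165] [ 0.6523 -0.2824  0.02  ]
[ 0.5582 -0.2545  0.0074] [ 0.5509 -0.255   0.02  ]
[ 0.6063 -0.0763  0.0123] [ 0.6011 -0.0813  0.02  ]
[ 0.6967 -0.1033  0.0237] [ 0.7019 -0.1021  0.02  ]
```

To row units: -0.165 m / 0.5 = -0.33, 0.001 m / 0.5 = 0.002.

Call:
{"op": "arm_command", "data": {"angular": [[0,0,0],[0,0,0],[0,0,0],[0,0,0],[0,0,0],[0,0,0],[0,0,0],[0,0,0]], "linear": [[0.002,0,-0.12],[0.002,0,-0.22],[0.002,0,-0.29],[0.002,0,-0.33],[0.002,0,-0.33],[0.002,0,-0.33],[0.002,0,-0.33],[0.002,0,-0.33]], "claw": [1,1,1,1,1,0,0,0]}}

```text
t: 2.95
tcp_pos: [0.4511, -0.302, 0.0177]
eef_rot: [0.661, 3.069, -0.002]
force: [0.7, -0.8, 4.2]
width: 0.0411
finger_force: 61.1
```

To row units: 0.08 m / 0.5 = 0.16, 0.06 m / 0.5 = 0.12.

Call:
{"op": "arm_command", "data": {"angular": [[0,0,0],[0,0,0],[0,0,0],[0,0,0],[0,0,0],[0,0,0]], "linear": [[0,0,0],[0,0,0],[0,0,0.04],[0,0,0.12],[0,0,0.16],[0,0,0.16]], "claw": [0,0,0,0,0,0]}}

```text
t: 3.7
tcp_pos: [0.4513, -0.3021, 0.0981]
eef_rot: [0.661, 3.068, -0.003]
force: [0.1, -0.1, -1.2]
width: 0.0408
finger_force: 60.6
```

To row units: 0.166 m / 0.5 = 0.332, 0.08 m / 0.5 = 0.16, 10 degrees / 360 = 0.0278.

Call:
{"op": "arm_command", "data": {"angular": [[0,0,0.0139],[0,0,0.0278],[0,0,0.0278],[0,0,0.0278],[0,0,0.0278],[0,0,0.0278],[0,0,0.0278],[0,0,0.0278]], "linear": [[0.06,0.028,0],[0.15,0.072,0],[0.24,0.116,0],[0.3,0.144,0],[0.332,0.16,0],[0.332,0.16,-0.06],[0.332,0.16,-0.12],[0.332,0.16,-0.142]], "claw": [0,0,0,0,0,0,0,0]}}

```text
t: 4.7
tcp_pos: [0.6135, -0.2199, 0.0226]
eef_rot: [-0.391, -3.111, -0.003]
force: [-19.8, 9.0, 54.7]
width: 0.0412
finger_force: 67.0
```

To row units: -0.002 m / 0.5 = -0.004.

Call:
{"op": "arm_command", "data": {"angular": [[0,0,0],[0,0,0],[0,0,0]], "linear": [[0,0,-0.004],[0,0,-0.004],[0,0,-0.004]], "claw": [0,0,0]}}

```text
t: 5.08
tcp_pos: [0.6164, -0.2214, 0.0234]
eef_rot: [0.391, 3.117, -0.0]
force: [-0.4, -0.4, -0.6]
width: 0.041
finger_force: 60.5
```

```bash
python3 - <<'E'
from h import *
st(); cap('wrist','w2.png')
E
```

```text
t 5.08 tcp [ 0.6164 -0.2214  0.0234] yaw 75.7 w 0.041 ff 60.5 F [-0.4 -0.4 -0.6] j6 -0.21
```

View pics/w2.png

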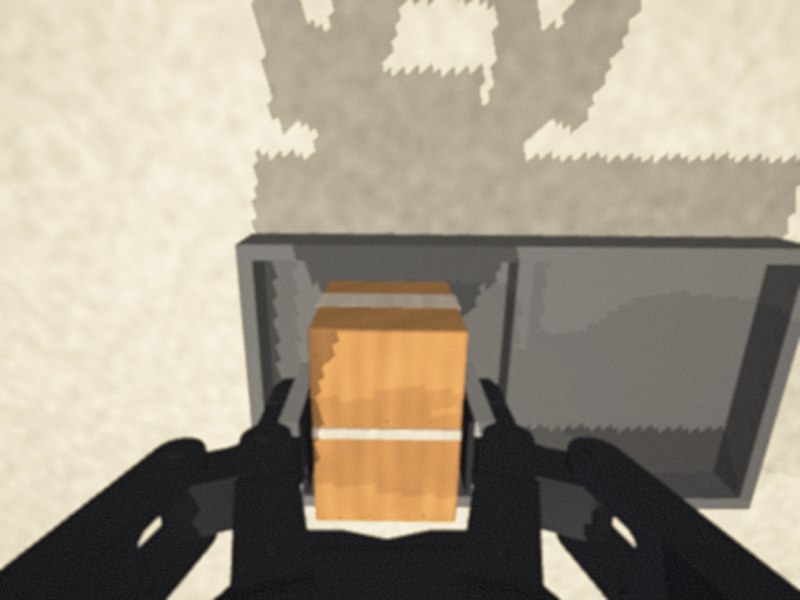

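The wrist view shows the carton (about 310–465, 325–520) centred in tray2's compartment, with its base on the floor. I'll release it and go to the brush.

To row units: 0.13 m / 0.5 = 0.26, -0.12 m / 0.5 = -0.24, -40 degrees / 360 = -0.1111.

Call:
{"op": "arm_command", "data": {"angular": [[0,0,0],[0,0,0],[0,0,0],[0,0,0],[0,0,-0.0278],[0,0,-0.0556],[0,0,-0.0833],[0,0,-0.1111]], "linear": [[0,0,0],[0,0,0],[0,0,0.06],[0,0,0.16],[0,0,0.24],[-0.084,0.078,0.26],[-0.168,0.156,0.26],[-0.24,0.23,0.26]], "claw": [0.8,0.8,0.8,0.8,1,1,1,1]}}

```text
t: 6.12
tcp_pos: [0.4947, -0.1051, 0.1537]
eef_rot: [1.442, 2.79, 0.0]
force: [1.3, 0.1, 0.8]
width: 0.0856
finger_force: 0.0
```

To row units: -0.048 m / 0.5 = -0.096, 0.042 m / 0.5 = 0.084, -16 degrees / 360 = -0.0444.

Call:
{"op": "arm_command", "data": {"angular": [[0,0,-0.0222],[0,0,-0.0444],[0,0,-0.0444],[0,0,-0.0444]], "linear": [[-0.07,0.06,0],[-0.096,0.084,0],[-0.096,0.084,0],[-0.096,0.084,0]], "claw": [1,1,1,1]}}

```text
t: 6.62
tcp_pos: [0.4494, -0.0648, 0.1537]
eef_rot: [1.806, 2.569, 0.001]
force: [-0.0, -0.5, -0.7]
width: 0.0856
finger_force: 0.0
```

```bash
python3 - <<'E'
from h import *
import pickle
st(); c=cap('wrist','w3.png'); pickle.dump(c,open('w3.pkl','wb'))
E
```

```text
t 6.62 tcp [ 0.4494 -0.0648  0.1537] yaw 19.8 w 0.0856 ff 0.0 F [-0.  -0.5 -0.7] j6 0.92
```

View pics/w3.png

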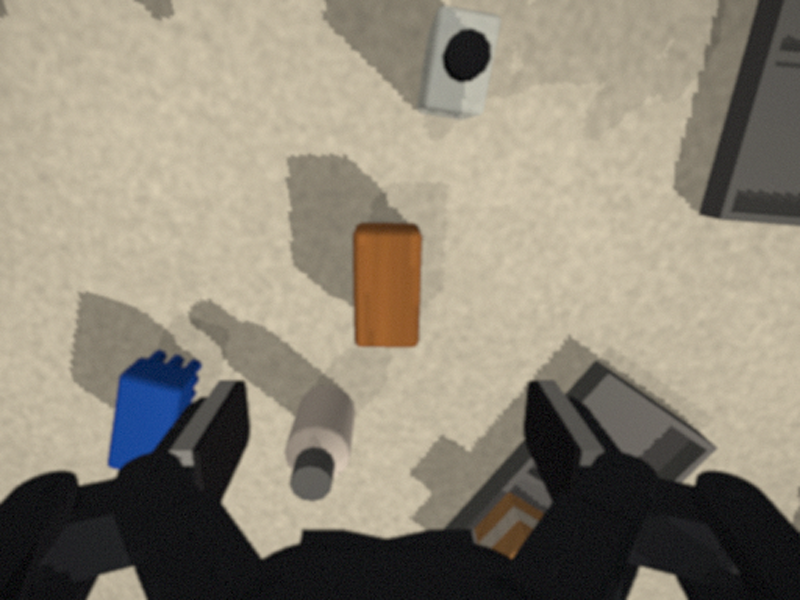

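The wrist view shows the brown brush's top at (355–421, 230–347), aligned with the fingers, and the blue one is clear at the left.

```bash
python3 - <<'E'
from h import *
import pickle
c=pickle.load(open('w3.pkl','rb')); T=pickle.load(open('c0.pkl','rb'))['top']; s=1/1.5625
f=lambda u,v:(u*s-.2,v*s-.2)
P=np.array([plane(c,f(*k),.044) for k in[(355,230),(421,230),(419,347),(356,347)]]);print(P.mean(0).round(4),[np.linalg.norm(P[i]-P[i-1]).round(4) for i in range(4)])
print(tri(T,(283.8,211.8),c,f(388,289)), tri(T,(330.6,213.2),c,f(313,476)))
E
```

```text
[ 0.4513 -0.065   0.044 ] [np.float64(0.0678), np.float64(0.0352), np.float64(0.0678), np.float64(0.0363)]
(array([ 0.44950889, -0.06428845,  0.04487561]), np.float64(0.0032334739872510237)) (array([ 0.44394413, -0.17346374,  0.07230388]), np.float64(0.0032514489596629044))
```

To row units: -0.138 m / 0.5 = -0.276, -0.12 m / 0.5 = -0.24.

Call:
{"op": "arm_command", "data": {"angular": [[0,0,0],[0,0,0],[0,0,0],[0,0,0],[0,0,0],[0,0,0],[0,0,0],[0,0,0]], "linear": [[0.002,0,-0.09],[0.002,0,-0.18],[0.002,0,-0.24],[0.002,0,-0.276],[0.002,0,-0.276],[0.002,0,-0.276],[0.002,0,-0.276],[0.002,0,-0.276]], "claw": [1,1,1,1,0,0,0,0]}}

```text
t: 7.68
tcp_pos: [0.4503, -0.0646, 0.0163]
eef_rot: [1.807, 2.567, 0.001]
force: [-0.3, 0.7, 4.4]
width: 0.0369
finger_force: 60.5
```

To row units: 0.09 m / 0.5 = 0.18, 0.06 m / 0.5 = 0.12.

Call:
{"op": "arm_command", "data": {"angular": [[0,0,0],[0,0,0],[0,0,0],[0,0,0],[0,0,0],[0,0,0]], "linear": [[0,0,0],[0,0,0.04],[0,0,0.12],[0,0,0.18],[0,0,0.18],[0,0,0.18]], "claw": [0,0,0,0,0,0]}}

```text
t: 8.43
tcp_pos: [0.4485, -0.064, 0.1047]
eef_rot: [-1.808, -2.568, 0.0]
force: [-0.8, -0.0, -1.7]
width: 0.0372
finger_force: 60.3
```

To row units: 0.19 m / 0.5 = 0.38, -0.07 m / 0.5 = -0.14, -34 degrees / 360 = -0.0944.

Call:
{"op": "arm_command", "data": {"angular": [[0,0,-0.0222],[0,0,-0.0472],[0,0,-0.0722],[0,0,-0.0944],[0,0,-0.0944],[0,0,-0.0944],[0,0,-0.0944],[0,0,-0.0944]], "linear": [[0.06,-0.022,0],[0.15,-0.056,0],[0.24,-0.088,0],[0.31,-0.114,0],[0.36,-0.132,0],[0.38,-0.14,-0.02],[0.38,-0.14,-0.07],[0.38,-0.14,-0.12]], "claw": [0,0,0,0,0,0,0,0]}}

```text
t: 9.43
tcp_pos: [0.6373, -0.1335, 0.0426]
eef_rot: [-2.479, -1.926, 0.003]
force: [-0.6, -0.1, -0.3]
width: 0.0373
finger_force: 60.3
```

To row units: -0.022 m / 0.5 = -0.044, -0.021 m / 0.5 = -0.042.

Call:
{"op": "arm_command", "data": {"angular": [[0,0,0],[0,0,0],[0,0,0],[0,0,0],[0,0,0]], "linear": [[0,0,-0.02],[0,0,-0.034],[0,0,-0.042],[0,0,-0.044],[0,0,-0.044]], "claw": [0,0,0,0,0]}}

```text
t: 10.05
tcp_pos: [0.6396, -0.1343, 0.0239]
eef_rot: [2.48, 1.927, 0.001]
force: [-0.1, -1.0, -1.3]
width: 0.0368
finger_force: 60.3
```

```bash
python3 - <<'E'
from h import *
st(); cap('wrist','w4.png')
E
```

```text
t 10.05 tcp [ 0.6396 -0.1343  0.0239] yaw -14.3 w 0.0368 ff 60.3 F [-0.1 -1.  -1.3] j6 1.5
```

View pics/w4.png

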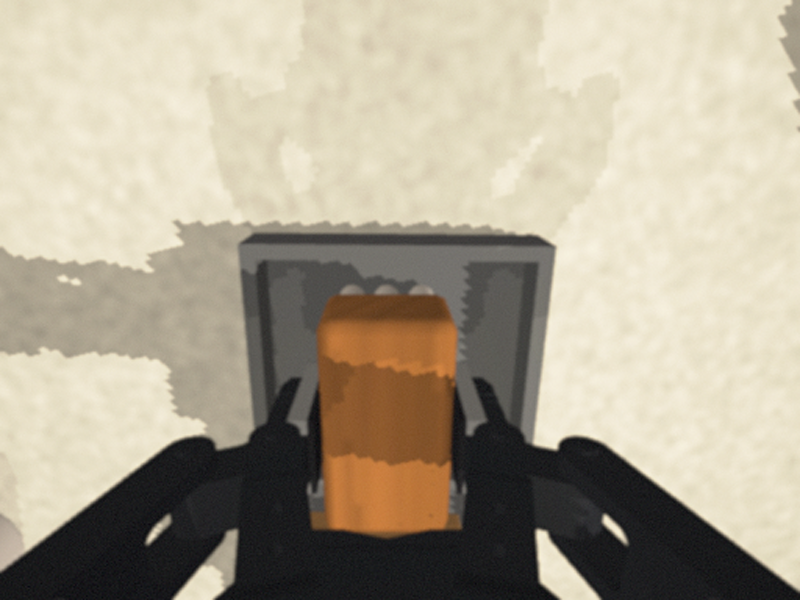

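The wrist view shows the brush (318–456, 295–530) centred in tray2's other compartment, about 2 mm above the floor. I'll lower it slightly, release and go to the bottle.

To row units: 0.14 m / 0.5 = 0.28, 0.13 m / 0.5 = 0.26, 29 degrees / 360 = 0.0806.

Call:
{"op": "arm_command", "data": {"angular": [[0,0,0],[0,0,0],[0,0,0],[0,0,0],[0,0,0],[0,0,0.0278],[0,0,0.0556],[0,0,0.0806]], "linear": [[0,0,-0.003],[0,0,-0.003],[0,0,-0.003],[0,0,0.06],[0,0,0.16],[0,0,0.26],[-0.1,-0.02,0.28],[-0.2,-0.04,0.28]], "claw": [0,0.75,0.75,0.75,0.75,1,1,1]}}

```text
t: 11.1
tcp_pos: [0.5394, -0.1548, 0.165]
eef_rot: [1.909, 2.49, 0.001]
force: [0.3, 0.2, -0.3]
width: 0.0858
finger_force: 0.0
```

To row units: -0.095 m / 0.5 = -0.19, -0.05 m / 0.5 = -0.1.

Call:
{"op": "arm_command", "data": {"angular": [[0,0,0],[0,0,0],[0,0,0],[0,0,0]], "linear": [[-0.1,-0.02,0],[-0.19,-0.04,0],[-0.19,-0.04,0],[-0.19,-0.04,0]], "claw": [1,1,1,1]}}

```text
t: 11.6
tcp_pos: [0.4452, -0.1746, 0.1639]
eef_rot: [1.918, 2.485, 0.001]
force: [0.7, 0.1, -0.0]
width: 0.0855
finger_force: 0.0
```

```bash
python3 - <<'E'
from h import *
import pickle
st(); c=cap('wrist'); pickle.dump(c,open('w5.pkl','wb')); s=cap('scene')
hsv=cv2.cvtColor(c['image'],cv2.COLOR_RGB2HSV)
a=c['image'][:260,:,::-1]; b=s['image'][190:350,130:330,::-1]
cv2.imwrite('pics/w5.png',np.hstack([cv2.resize(a,(400,203)) , cv2.resize(b,(254,203))]) if 0 else np.vstack([cv2.resize(a,(560,284)),cv2.resize(b,(560,300)) ]))
E
```

```text
t 11.6 tcp [ 0.4452 -0.1746  0.1639] yaw 14.7 w 0.0855 ff 0.0 F [ 0.7  0.1 -0. ] j6 0.79
```

View pics/w5.png

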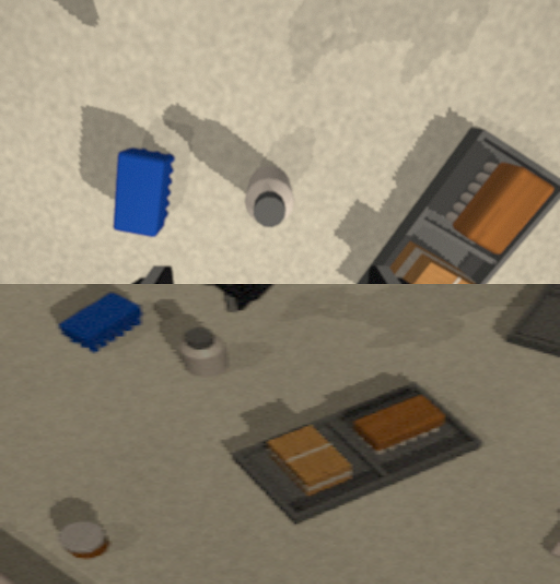

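Carton and brush both sit in tray2's compartments (lower panel, carton about (310,460), brush about (400,423)). The bottle is below the gripper, with its cap at (269,208) in the upper panel.

To row units: -0.146 m / 0.5 = -0.292, -0.001 m / 0.5 = -0.002.

Call:
{"op": "arm_command", "data": {"angular": [[0,0,0],[0,0,0],[0,0,0],[0,0,0],[0,0,0],[0,0,0],[0,0,0],[0,0,0]], "linear": [[-0.002,0.002,-0.09],[-0.002,0.002,-0.18],[-0.002,0.002,-0.25],[-0.002,0.002,-0.292],[-0.002,0.002,-0.292],[-0.002,0.002,-0.292],[-0.002,0.002,-0.292],[-0.002,0.002,-0.292]], "claw": [1,1,1,1,0,0,0,0]}}

```text
t: 12.7
tcp_pos: [0.4444, -0.1737, 0.0185]
eef_rot: [1.917, 2.485, 0.001]
force: [0.6, 0.4, 4.6]
width: 0.0384
finger_force: 60.5
```

To row units: 0.11 m / 0.5 = 0.22, 0.1 m / 0.5 = 0.2.

Call:
{"op": "arm_command", "data": {"angular": [[0,0,0],[0,0,0],[0,0,0],[0,0,0],[0,0,0],[0,0,0],[0,0,0]], "linear": [[0,0,0],[0,0,0.04],[0,0,0.12],[0,0,0.2],[0,0,0.22],[0,0,0.22],[0,0,0.22]], "claw": [0,0,0,0,0,0,0]}}

```text
t: 13.58
tcp_pos: [0.4422, -0.1726, 0.126]
eef_rot: [-1.918, -2.485, 0.001]
force: [-0.1, -0.3, -1.7]
width: 0.0386
finger_force: 60.3
```

To row units: 0.262 m / 0.5 = 0.524, 0.21 m / 0.5 = 0.42.

Call:
{"op": "arm_command", "data": {"angular": [[0,0,0],[0,0,0],[0,0,0],[0,0,0],[0,0,0],[0,0,0],[0,0,0],[0,0,0]], "linear": [[0.03,0.038,0],[0.092,0.114,0],[0.16,0.2,0],[0.23,0.286,0],[0.3,0.374,0],[0.36,0.45,0],[0.4,0.5,0],[0.42,0.524,0]], "claw": [0,0,0,0,0,0,0,0]}}

```text
t: 14.58
tcp_pos: [0.6528, 0.0902, 0.1251]
eef_rot: [-1.916, -2.487, 0.003]
force: [-0.5, -0.7, -1.1]
width: 0.0387
finger_force: 60.4
```

To row units: -0.102 m / 0.5 = -0.204, -0.101 m / 0.5 = -0.202.

Call:
{"op": "arm_command", "data": {"angular": [[0,0,0],[0,0,0],[0,0,0],[0,0,0],[0,0,0],[0,0,0],[0,0,0],[0,0,0]], "linear": [[0,0,-0.04],[0,0,-0.1],[0,0,-0.15],[0,0,-0.18],[0,0,-0.196],[0,0,-0.202],[0,0,-0.204],[0,0,-0.204]], "claw": [0,0,0,0,0,0,0,0]}}

```text
t: 15.58
tcp_pos: [0.6537, 0.0889, 0.0261]
eef_rot: [1.919, 2.486, 0.001]
force: [-0.5, -0.2, -0.2]
width: 0.0382
finger_force: 60.4
```

```bash
python3 - <<'E'
from h import *
st(); cap('wrist','w6.png')
E
```

```text
t 15.57 tcp [0.6537 0.0889 0.0261] yaw 14.7 w 0.0382 ff 60.4 F [-0.5 -0.2 -0.2] j6 1.34
```

View pics/w6.png

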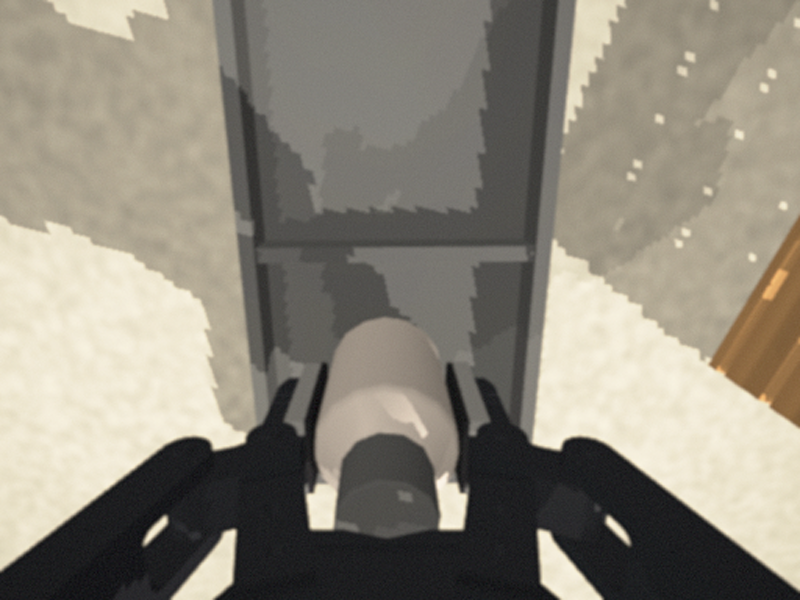

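The wrist view shows the bottle (315–460, 320–535) centred in tray3's end compartment, with the divider at row 250. I'll lower it 2 mm, release and go to the jar.

Call:
{"op": "arm_command", "data": {"angular": [[0,0,0],[0,0,0],[0,0,0],[0,0,0],[0,0,0],[0,0,0],[0,0,0],[0,0,0]], "linear": [[0,0,-0.004],[0,0,-0.004],[0,0,-0.004],[0,0,0.06],[0,0,0.16],[0,0,0.26],[-0.1,0.04,0.28],[-0.2,0.08,0.28]], "claw": [0,0.75,0.75,0.75,0.75,0.75,1,1]}}

```text
t: 16.62
tcp_pos: [0.5534, 0.1292, 0.1669]
eef_rot: [1.919, 2.484, 0.004]
force: [0.1, 0.9, 0.1]
width: 0.0856
finger_force: 0.0
```

To row units: -0.101 m / 0.5 = -0.202, -0.05 m / 0.5 = -0.1.

Call:
{"op": "arm_command", "data": {"angular": [[0,0,0],[0,0,0],[0,0,0],[0,0,0]], "linear": [[-0.1,0.04,0],[-0.202,0.084,0],[-0.202,0.084,0],[-0.202,0.084,0]], "claw": [1,1,1,1]}}

```text
t: 17.12
tcp_pos: [0.4531, 0.171, 0.1659]
eef_rot: [1.918, 2.486, 0.002]
force: [0.3, -0.1, -0.4]
width: 0.0855
finger_force: 0.0
```

```bash
python3 - <<'E'
from h import *
import pickle
st(); c=cap('wrist','w7.png'); pickle.dump(c,open('w7.pkl','wb'))
E
```

```text
t 17.12 tcp [0.4531 0.171  0.1659] yaw 14.7 w 0.0855 ff 0.0 F [ 0.3 -0.1 -0.4] j6 1.52
```

View pics/w7.png

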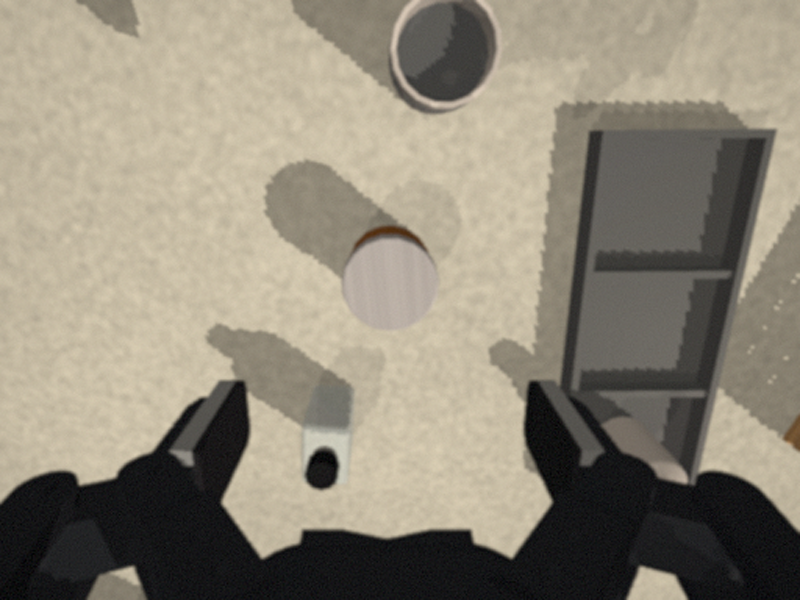

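The wrist view shows the large jar's lid centred at (390,282) and the cup rim at (444,50). The flask at (325,440) stands between the finger planes but 115 mm off.

```bash
python3 - <<'E'
from h import *
import pickle
c=pickle.load(open('w7.pkl','rb')); T=pickle.load(open('c0.pkl','rb'))['top']; s=1/1.5625
f=lambda u,v:(u*s-.2,v*s-.2)
print('jar',plane(c,f(390,282),.05).round(4),tri(T,(186.6,211.4),c,f(390,282)))
print('cup',plane(c,f(444,51),.056).round(4),tri(T,(134.3,214),c,f(444,51)))
A,B=plane(c,f(592,131),.02),plane(c,f(775,130),.02);print('tray3 +y end',A.round(4),B.round(4))
print('dividers mid',[((plane(c,f(*p),.02)+plane(c,f(*q),.02))/2).round(4) for p,q in[((595,271),(731,272)),((580,393),(706,393))]])
E
```

```text
jar [0.4555 0.1744 0.05  ] (array([0.4543326 , 0.17177461, 0.04119515]), np.float64(0.0037615559504037815))
cup [0.4506 0.2938 0.056 ] (array([0.44863889, 0.29157194, 0.0651717 ]), np.float64(0.002873577843921109))
tray3 +y end [0.5471 0.2825 0.02  ] [0.6487 0.3096 0.02  ]
dividers mid [array([0.6219, 0.2159, 0.02  ]), array([0.6449, 0.1334, 0.02  ])]
```

To row units: -0.147 m / 0.5 = -0.294, 0.001 m / 0.5 = 0.002.

Call:
{"op": "arm_command", "data": {"angular": [[0,0,0],[0,0,0],[0,0,0],[0,0,0],[0,0,0],[0,0,0],[0,0,0],[0,0,0]], "linear": [[0.002,0.002,-0.09],[0.002,0.002,-0.18],[0.002,0.002,-0.25],[0.002,0.002,-0.294],[0.002,0.002,-0.294],[0.002,0.002,-0.294],[0.002,0.002,-0.294],[0.002,0.002,-0.294]], "claw": [1,1,1,1,0,0,0,0]}}

```text
t: 18.18
tcp_pos: [0.4539, 0.1719, 0.019]
eef_rot: [1.919, 2.486, 0.002]
force: [-0.1, -0.3, -0.6]
width: 0.0543
finger_force: 63.2
```

To row units: 0.09 m / 0.5 = 0.18, 0.06 m / 0.5 = 0.12.

Call:
{"op": "arm_command", "data": {"angular": [[0,0,0],[0,0,0],[0,0,0],[0,0,0],[0,0,0],[0,0,0],[0,0,0]], "linear": [[0,0,0],[0,0,0.04],[0,0,0.12],[0,0,0.18],[0,0,0.18],[0,0,0.18],[0,0,0.18]], "claw": [0,0,0,0,0,0,0]}}

```text
t: 19.05
tcp_pos: [0.452, 0.1716, 0.107]
eef_rot: [-1.918, -2.486, 0.003]
force: [-0.2, 0.5, -0.8]
width: 0.0548
finger_force: 63.5
```

To row units: 0.178 m / 0.5 = 0.356, 0.168 m / 0.5 = 0.336.

Call:
{"op": "arm_command", "data": {"angular": [[0,0,0],[0,0,0],[0,0,0],[0,0,0],[0,0,0],[0,0,0],[0,0,0],[0,0,0]], "linear": [[0.04,0,0],[0.12,0,0],[0.2,0,0],[0.28,0,0],[0.336,0,0],[0.356,0,0],[0.356,0,-0.03],[0.356,0,-0.08]], "claw": [0,0,0,0,0,0,0,0]}}

```text
t: 20.05
tcp_pos: [0.63, 0.172, 0.0673]
eef_rot: [-1.918, -2.487, 0.001]
force: [0.3, -0.4, -1.8]
width: 0.0543
finger_force: 63.6
```

Call:
{"op": "arm_command", "data": {"angular": [[0,0,0],[0,0,0],[0,0,0],[0,0,0],[0,0,0],[0,0,0]], "linear": [[0,0,-0.04],[0,0,-0.066],[0,0,-0.08],[0,0,-0.086],[0,0,-0.088],[0,0,-0.088]], "claw": [0,0,0,0,0,0]}}

```text
t: 20.8
tcp_pos: [0.6316, 0.1719, 0.0248]
eef_rot: [1.919, 2.487, 0.001]
force: [-0.2, 0.5, -1.0]
width: 0.0541
finger_force: 63.6
```

```bash
python3 - <<'E'
from h import *
st(); cap('wrist','w8.png')
E
```

```text
t 20.8 tcp [0.6316 0.1719 0.0248] yaw 14.7 w 0.0541 ff 63.6 F [-0.2  0.5 -1. ] j6 1.47
```

View pics/w8.png

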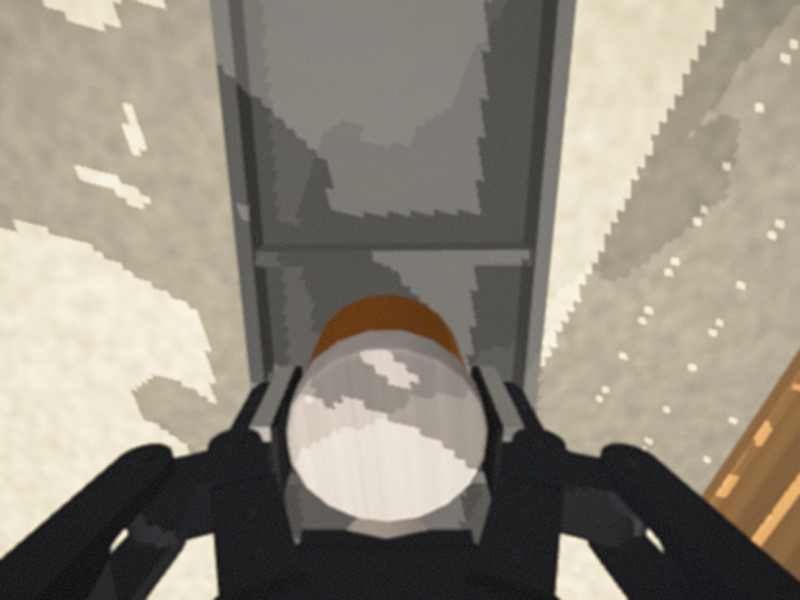

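The wrist view shows the jar (lid centre (388,425)) centred in the middle compartment, with the divider at row 255. I'll release it and go to the cup.

Call:
{"op": "arm_command", "data": {"angular": [[0,0,0],[0,0,0],[0,0,0],[0,0,0],[0,0,0],[0,0,0],[0,0,0],[0,0,0]], "linear": [[0,0,-0.002],[0,0,-0.002],[0,0,-0.002],[0,0,0.06],[0,0,0.16],[0,0,0.24],[-0.1,0.066,0.26],[-0.2,0.132,0.26]], "claw": [0,0.9,0.9,0.9,0.9,1,1,1]}}

```text
t: 21.85
tcp_pos: [0.5314, 0.2385, 0.1558]
eef_rot: [1.92, 2.484, 0.005]
force: [-0.4, 1.0, -0.4]
width: 0.0853
finger_force: 0.0
```

To row units: -0.082 m / 0.5 = -0.164, 0.055 m / 0.5 = 0.11.

Call:
{"op": "arm_command", "data": {"angular": [[0,0,0],[0,0,0],[0,0,0],[0,0,0]], "linear": [[-0.1,0.066,0],[-0.164,0.11,0],[-0.164,0.11,0],[-0.164,0.11,0]], "claw": [1,1,1,1]}}

```text
t: 22.35
tcp_pos: [0.4498, 0.2929, 0.1546]
eef_rot: [1.918, 2.487, 0.001]
force: [0.2, -0.5, 0.8]
width: 0.0852
finger_force: 0.0
```

```bash
python3 - <<'E'
from h import *
import pickle
st(); c=cap('wrist','w9.png'); pickle.dump(c,open('w9.pkl','wb'))
E
```

```text
t 22.35 tcp [0.4498 0.2929 0.1546] yaw 14.7 w 0.0852 ff 0.0 F [ 0.2 -0.5  0.8] j6 1.75
```

View pics/w9.png

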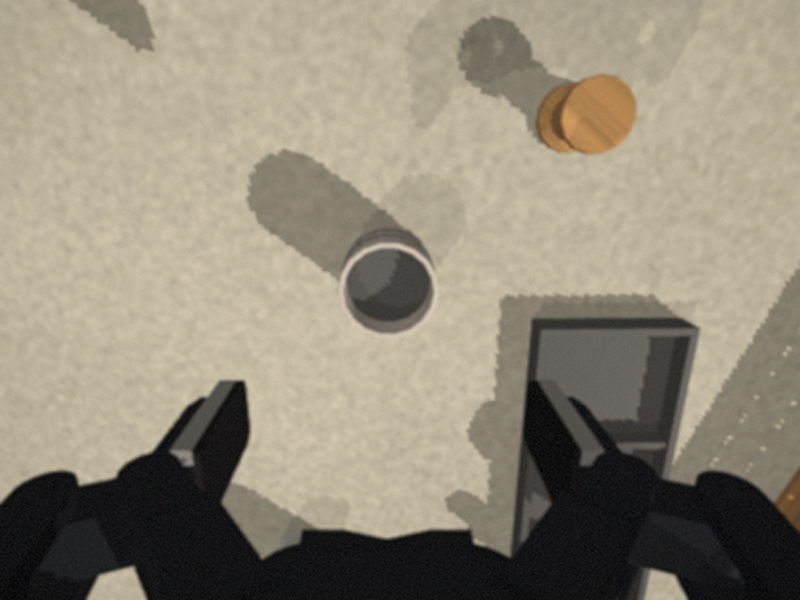

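The cup rim is centred at (388,288), on the finger midline. The spool at (597,113) is well clear.

To row units: -0.136 m / 0.5 = -0.272, -0.09 m / 0.5 = -0.18.

Call:
{"op": "arm_command", "data": {"angular": [[0,0,0],[0,0,0],[0,0,0],[0,0,0],[0,0,0],[0,0,0],[0,0,0],[0,0,0]], "linear": [[0,0,-0.09],[0,0,-0.18],[0,0,-0.24],[0,0,-0.272],[0,0,-0.272],[0,0,-0.272],[0,0,-0.272],[0,0,-0.272]], "claw": [1,1,1,1,0,0,0,0]}}

```text
t: 23.4
tcp_pos: [0.4504, 0.2934, 0.0196]
eef_rot: [1.918, 2.486, 0.004]
force: [0.6, -0.4, 5.0]
width: 0.0523
finger_force: 63.1
```

To row units: 0.09 m / 0.5 = 0.18, 0.06 m / 0.5 = 0.12.

Call:
{"op": "arm_command", "data": {"angular": [[0,0,0],[0,0,0],[0,0,0],[0,0,0],[0,0,0],[0,0,0],[0,0,0]], "linear": [[0,0,0],[0,0,0.04],[0,0,0.12],[0,0,0.18],[0,0,0.18],[0,0,0.18],[0,0,0.18]], "claw": [0,0,0,0,0,0,0]}}

```text
t: 24.28
tcp_pos: [0.4481, 0.2924, 0.107]
eef_rot: [-1.918, -2.486, 0.004]
force: [0.4, -0.8, -0.2]
width: 0.0526
finger_force: 62.8
```

To row units: 0.16 m / 0.5 = 0.32, -0.039 m / 0.5 = -0.078.

Call:
{"op": "arm_command", "data": {"angular": [[0,0,0],[0,0,0],[0,0,0],[0,0,0],[0,0,0],[0,0,0],[0,0,0],[0,0,0]], "linear": [[0.04,-0.01,0],[0.12,-0.03,0],[0.2,-0.048,0],[0.27,-0.066,0],[0.31,-0.076,0],[0.32,-0.078,0],[0.32,-0.078,-0.03],[0.32,-0.078,-0.08]], "claw": [0,0,0,0,0,0,0,0]}}

```text
t: 25.28
tcp_pos: [0.6083, 0.2543, 0.0675]
eef_rot: [-1.918, -2.488, -0.0]
force: [-0.2, -0.2, -0.7]
width: 0.0521
finger_force: 62.8
```

To row units: -0.044 m / 0.5 = -0.088, -0.043 m / 0.5 = -0.086.

Call:
{"op": "arm_command", "data": {"angular": [[0,0,0],[0,0,0],[0,0,0],[0,0,0],[0,0,0],[0,0,0]], "linear": [[0,0,-0.04],[0,0,-0.066],[0,0,-0.08],[0,0,-0.086],[0,0,-0.088],[0,0,-0.088]], "claw": [0,0,0,0,0,0]}}

```text
t: 26.02
tcp_pos: [0.6096, 0.2539, 0.0249]
eef_rot: [1.919, 2.487, 0.001]
force: [0.1, -0.2, -0.6]
width: 0.0523
finger_force: 63.0
```

```bash
python3 - <<'E'
from h import *
st(); cap('wrist','w10.png')
E
```

```text
t 26.02 tcp [0.6096 0.2539 0.0249] yaw 14.7 w 0.0523 ff 63.0 F [ 0.1 -0.2 -0.6] j6 1.6
```

View pics/w10.png

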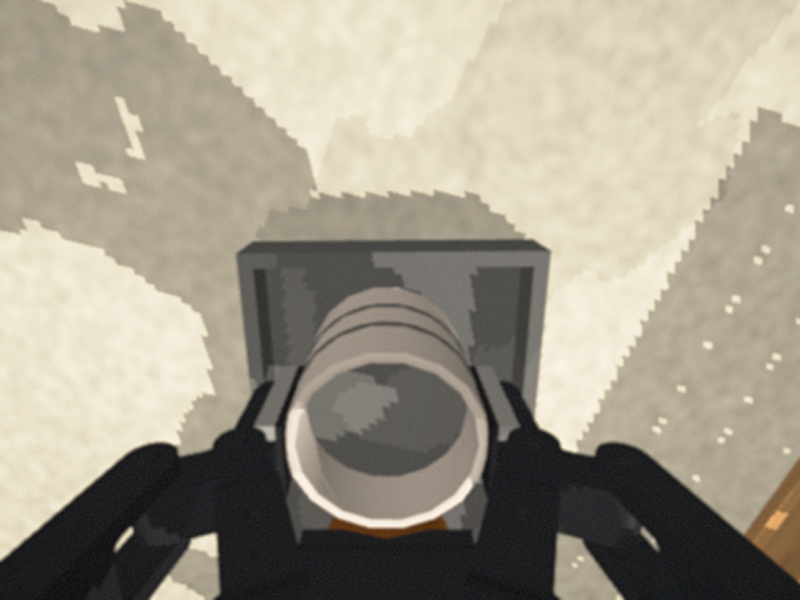

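The cup (rim centre (387,440)) is centred in tray3's last compartment. I'll release it, retreat and check.

To row units: 0.22 m / 0.5 = 0.44, -0.001 m / 0.5 = -0.002.

Call:
{"op": "arm_command", "data": {"angular": [[0,0,0],[0,0,0],[0,0,0],[0,0,0],[0,0,0],[0,0,0],[0,0,0],[0,0,0]], "linear": [[0,0,-0.002],[0,0,-0.002],[0,0,-0.002],[0,0,0.06],[0,0,0.16],[0,0,0.26],[-0.1,0,0.36],[-0.22,0,0.44]], "claw": [0,0.9,0.9,0.9,0.9,1,1,1]}}

```text
t: 27.08
tcp_pos: [0.5136, 0.2538, 0.2359]
eef_rot: [1.92, 2.485, 0.003]
force: [0.1, 1.0, 0.0]
width: 0.0855
finger_force: 0.0
```

To row units: -0.14 m / 0.5 = -0.28, -0.12 m / 0.5 = -0.24.

Call:
{"op": "arm_command", "data": {"angular": [[0,0,0],[0,0,0],[0,0,0],[0,0,0],[0,0,0],[0,0,0]], "linear": [[-0.12,-0.04,0],[-0.24,-0.12,0],[-0.28,-0.2,0],[-0.28,-0.2,0],[-0.28,-0.2,0],[-0.28,-0.2,0]], "claw": [1,1,1,1,1,1]}}

```text
t: 27.82
tcp_pos: [0.3746, 0.1544, 0.2343]
eef_rot: [1.918, 2.487, 0.001]
force: [-0.2, -0.4, 0.2]
width: 0.0854
finger_force: 0.0
```

```bash
python3 - <<'E'
from h import *
st(); s=cap('scene'); t=cap('top')
a=t['image'][95:275,70:440,::-1]; b=s['image'][90:350,120:420,::-1]
cv2.imwrite('pics/fin.png',np.vstack([cv2.resize(a,(520,253),interpolation=2),cv2.resize(b,(520,345),interpolation=2)]))
E
```

```text
t 27.82 tcp [0.3746 0.1544 0.2343] yaw 14.7 w 0.0854 ff 0.0 F [-0.2 -0.4  0.2] j6 1.52
```

View pics/fin.png

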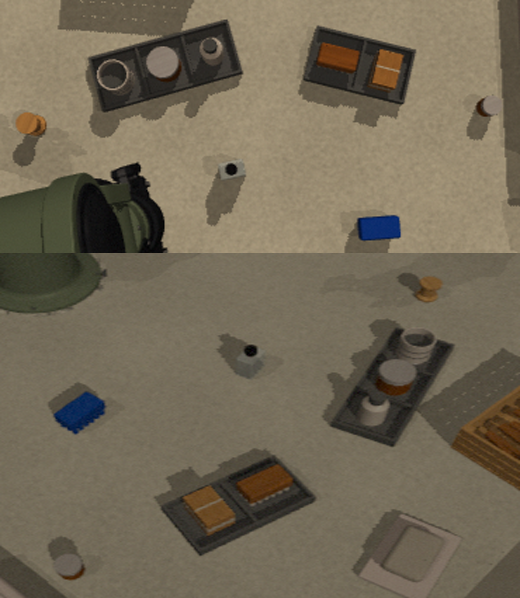

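Both views show all five items upright in their compartments. The spool, flask, small jar and blue block are where they started, and the arm is clear.

```bash
python3 -c "
from cell import bot
print(bot.job_done())"
```

```text
the job is handed in; nothing more can be done
None
```

I packed both kits and handed the job in after about 28 s of robot time: the last camera check showed all five items upright in their compartments and the small jar, flask and spool undisturbed, but no verdict came back, and the wrist force briefly reached about 55 N as the carton was set down.

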